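# Slide a breakfast board out over the edge of a butcher's block

### The arm

A 7-joint arm with a two-finger parallel gripper is mounted at the origin on a cart in front of the work surface, level with it; the furniture and walls round the work are solid. World frame = base frame: x ahead of the robot, y to its left, z up, the work surface at z = 0. Lengths are in m, angles in rad, forces in N, time in s.
With the tool pointing down it reaches from about 0.4 to 0.85 m from the base axis. Payload 10.4 kg.
Tool frame: the origin (TCP) lies on the centre line of the jaws, within the pads' length; the fingertips stand 17 mm ahead of it and the grasp point (between the pads) lies 2 mm behind it; z points along the fingers, y is the line along which they close (so a half turn about z gives the same grasp; the last joint's range is limited). The gripper opens to 85 mm and grips with 20 to 120 N. Pads are 22 mm wide; open, the fingers measure 114 mm over their backs; the gripper's body (76 mm by 85 mm) begins 54 mm behind the grasp point. The pads swing forward as they close: fully open they stand 13 mm farther back than shut.
Start: joints at [-1.189, 0.332, -0.065, 1.46, 0.022, 1.35, -0.088], TCP at [0.246, 0.575, 0.248] pointing down, gripper open.
Joint ranges: [-2.6, 2.6], [-0.5, 2.12], [-1.47, 1.34], [0.16, 2.42], [-1.27, 4.41], [0.06, 2.06], [-2.6, 2.6]. Speed limits (rad/s): [2.22, 2.22, 2.79, 2.79, 3.14, 3.14, 3.14].

### API

Orientations are given as a unit quaternion [x, y, z, w].
In Python, from workcell import sensors, imaging, order, spotter gives the robot as it stands. The module is installed in compiled form; this text tells all that it offers.
- The arm moves only by the shell command python3 -m inch 'ROWS' [FORCE]. ROWS is JSON, a list that holds one entry, the list of rows, each a list of 7 numbers: the shift along the tool's x, y, z in m, then the turn, a rotation vector about the tool's x, y, z in rad, then the closure, from -1 (fully open) to 1 (shut). In form: [[[x, y, z, ax, ay, az, hand], ...]]. A call has 1 to 10 rows; each row is the pose to reach, as a shift and turn from the pose commanded when the call began, along the tool's axes at that moment; what a row does not reach only later rows make up. A row lasts 1/10 s, in which the tool goes at most 50 mm and 8.59 degrees, less where a joint would pass 70% of its speed; a pose out of reach is approached as far as the arm can. A call with a gripper value outside its range is refused whole. The fingers move at their own pace and stop on an object; FORCE is the grip in N (left out, the last holds). Time passes only in rows, so rows that repeat a pose let the fingers close. It gives the time, the measured TCP pose, the force, the opening and the grip force at its end, in the units of the state.
- sensors.get_obs(): the state, without advancing time (a new reading comes with each control period).
- imaging.camera(name): name is "scene" or "side" or "wrist"; returns the picture (420x560x3 uint8, blue, green, red); there is no depth.
- imaging.calibration(name): a dict with "mtx" (3x3 intrinsics, pixels), "D" ([k1, k2, p1, p2, k3] as OpenCV has them; the pictures are not rectified), "R" (3x3) and "t" (3): a world point X has camera coordinates R X + t; the wrist camera has in their place "tool_from_camera" (4x4, takes a point from camera to tool coordinates, whose origin is the TCP and whose axes are the flange's). Camera axes: x right, y down, z forward; pixel columns grow to the right and rows downward; lengths in m; the calibration is good to about 2 mm. A picture is of the moment at which its call begins: read the wrist's pose just before it. calibration takes no time and is no camera call.
- order.hand_in(): hands the job in; it is judged then, once.
Trained networks look in the newest picture that a camera, given by its name, has taken for a name from the list of things; names that differ only in an ending like _2 or _b are one class to them, and where a whole thing is asked for, a point or a joint stands for the part that bears it (a point fixed in the world has none). Each returns a list of dicts, best first, with "conf" (0 to 1); they miss things now and then, are a little off and sometimes report something else, mostly with a low value. They report only what shows in the picture. A call takes as long as a camera call.
- spotter.look_for(label, camera): "pixel" ([column, row] in pixels, amid what is visible of it).
The state is a dict: "clock": time; "joint_pos": joint angles; "joint_velocities": joint speeds; "tau": joint torques, N m; "position": TCP position; "ee_rot": TCP orientation; "ft_force": force on the tool from outside, world axes, zero at the start; "torque": the same for the moment, N m; "grip_width": opening from 0.0 (shut) to 1.0 (fully open); "grasp_force": force on a finger pad.
Only numpy, scipy, OpenCV 4.12 (cv2) and the standard library are available. Lean on these libraries where they do the work, as an engineer would, in place of code of your own. Each camera call takes 0.05 s, during which the arm holds its last target. There are 200 camera calls.

### The job

Push the pale wooden board across the dark butcher's block towards you with your fingertips until it sticks out 3 cm beyond the block's front edge, square to that edge, so that a hand can later get under it: its dark stripe then lies right above the edge. Only slide it, never grip it, lift it or tip it. Leave the slate board and everything else where it stands, and finish with the hand clear of the board.

Things in the scene. Friction and masses are not known exactly. Their poses are not given: they have to be found in the camera images.
- block: heavy dark brown butcher's block with two lighter staves that does not move: 250 (x) by 150 (y) by 30 mm thick, flat level top, lying on the worktop left or right of the sink. Origin: centre of its underside; z up, x away from the robot (within 9 degrees of world x). Wall units hang 0.64 m above the worktop from about x = 0.5 m on, so keep the hand low.
- block_edge (a point): middle of the block's upper front edge (the robot side): 125 mm along -x and 30 mm up from the block's origin, with the block's axes. The edge is straight and runs along the block's y.
- board: pale wooden board lying flat and loose on the block: 150 (x) by 110 (y) by 10 mm thick, corners rounded 14 mm, about 0.25 kg. Origin: centre of its underside; z up, x away from the robot (within 12 degrees of the block's x). A dark stripe 4 mm wide runs across it, centred 30 mm behind its front (robot-side) edge. Two spread fingertips pushing its back edge turn it square to them.
- board_front (a point): middle of the board's front edge (the robot side), at the underside: 75 mm along -x from the board's origin
- board_back (a point): middle of the board's back edge (away from the robot), at the underside: 75 mm along +x from the board's origin; at the start about 50 mm or more of the block's top lie free behind it
- slate: dark grey slate board, loose, 160 by 130 by 10 mm, lying flat on the worktop on the other side of the sink from the block; origin at the centre of its underside. Not to be moved.
- mug: blue and white mug, loose, 78 mm across, 92 mm tall, with its handle 112 mm over all, standing at the right end of the worktop, handle along world x; origin at the underside, in the middle of its overall outline, handle included. Not to be moved.
- salt_shaker: salt shaker, loose, 44 mm across, 90 mm tall, on the strip in front of the sink; origin at the centre of its underside. Not to be moved.
- tin: round tin can with a green label, loose, 75 mm across, 58 mm tall, at the right end of the worktop; origin at the centre of its underside. Not to be moved.
- garlic: bulb of garlic, loose, 53 mm across, 53 mm tall, at the back between hob and sink; origin at the centre of its underside. Not to be moved.

How it is judged:
By the outcome, as a careful person would: the job done as asked, in the order asked, and still so for the second after the job is handed in, with the robot touching nothing.
It also fails if it takes over 40 s, if anything falls off the work surface, if the arm or the gripper's body presses on something with over 40 N, if the wrist force passes 120 N, or if a joint passes its speed limit or range.

## Working session

There is one attempt and no reset: what is moved stays moved. The work goes in short steps, Python scripts to look and compute and a shell command to move; the robot and the scene stay as the last step left them, time stands still between calls to the robot, and variables do not carry over. Pictures are saved under pics/ and viewed, at most 10 in all, crops included, and the job is handed in when it is done.

```bash
mkdir -p pics; python3 - <<'E'
from workcell import sensors, imaging, spotter
import cv2,numpy as np
o=sensors.get_obs();print({k:np.round(o[k],3).tolist() for k in('clock','position','ee_rot','ft_force','grip_width')})
for c in('scene','side'):
    cv2.imwrite(f'pics/{c}0.png',imaging.camera(c))
    k=imaging.calibration(c);print(c,np.round(-np.array(k['R']).T@k['t'],2))
    for n in('board','block','board_front','board_back'): print(n,[(np.round(d['pixel']),round(d['conf'],2)) for d in spotter.look_for(n,c)[:2]])
E
```

```text
{'clock': 0.0, 'position': [0.246, 0.574, 0.248], 'ee_rot': [0.201, 0.98, -0.001, -0.0], 'ft_force': [-0.309, -0.314, -0.35], 'grip_width': 1.004}
scene [-0.1  -0.66  0.68]
board [(array([166., 166.]), 0.93)]
block [(array([181., 175.]), 0.6)]
board_front [(array([166., 167.]), 0.79)]
board_back [(array([165., 168.]), 0.83), (array([185., 177.]), 0.15)]
side [ 0.43 -1.38  0.79]
board [(array([252., 172.]), 0.79)]
block [(array([277., 180.]), 0.81)]
board_front [(array([258., 172.]), 0.56)]
board_back [(array([260., 171.]), 0.66)]
```

View pics/scene0.png

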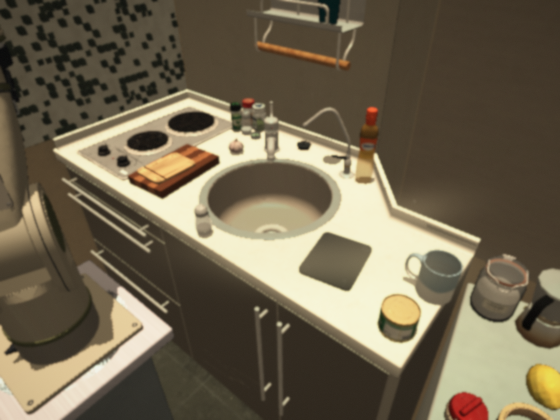

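View pics/side0.png

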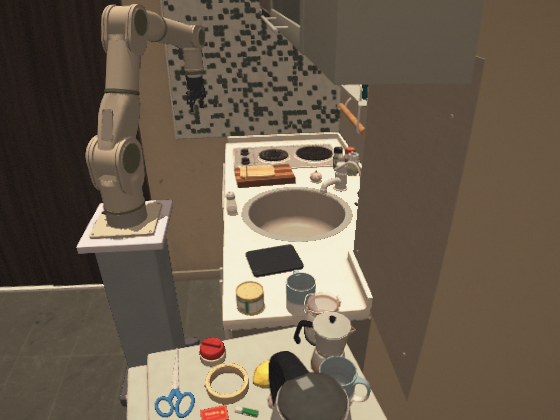

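The block and board are left of the sink, at about (175,168) in the scene view and (265,175) in the side view. I'll work out a rough position, then look from above with the wrist camera.

```bash
cat > h.py <<'E'
import cv2,numpy as np
from workcell import sensors, imaging
from scipy.spatial.transform import Rotation as Rn
def cam(name,o=None):
    k=imaging.calibration(name);K=np.array(k['mtx']);D=np.array(k['D'])
    if name!='wrist': return K,D,np.array(k['R']),np.array(k['t']).ravel()
    T=np.eye(4);T[:3,:3]=Rn.from_quat(o['ee_rot']).as_matrix();T[:3,3]=o['position']
    M=np.linalg.inv(T@np.array(k['tool_from_camera']));return K,D,M[:3,:3],M[:3,3]
def toworld(px,z,c):
    K,D,R,t=c
    u=cv2.undistortPoints(np.array(px,float).reshape(-1,1,2),K,D).reshape(-1,2)
    d=np.c_[u,np.ones(len(u))]@R; C=-R.T@t
    return C+d*((z-C[2])/d[:,2])[:,None]
def proj(X,c):
    K,D,R,t=c
    return cv2.projectPoints(np.array(X,float).reshape(-1,1,3),cv2.Rodrigues(R)[0],t,K,D)[0].reshape(-1,2)
E
python3 - <<'E'
from h import *
print(toworld([[166,166]],.04,cam('scene')),toworld([[181,175]],.03,cam('scene')),toworld([[252,172]],.04,cam('side')))
k=imaging.calibration('wrist');print(np.round(k['tool_from_camera'],3),k['mtx'])
o=sensors.get_obs();print(Rn.from_quat(o['ee_rot']).as_matrix().round(3))
E
```

```text
[[0.50568175 0.31060502 0.04      ]] [[0.51029054 0.24656002 0.03      ]] [[0.48184715 0.28442243 0.04      ]]
[[-0.001 -0.95  -0.312  0.08 ]
 [ 1.    -0.001  0.     0.001]
 [-0.    -0.312  0.95  -0.125]
 [ 0.     0.     0.     1.   ]] [[307.51692182   0.         274.38854103]
 [  0.         307.51692182 213.00537324]
 [  0.           0.           1.        ]]
[[-0.919  0.394 -0.   ]
 [ 0.394  0.919  0.   ]
 [ 0.     0.    -1.   ]]
```

```bash
python3 -m inch '[[[-0.347,-0.166,0,0,0,-0.405,-1],[-0.347,-0.166,0,0,0,-0.405,-1],[-0.347,-0.166,0,0,0,-0.405,-1],[-0.347,-0.166,0,0,0,-0.405,-1],[-0.347,-0.166,0,0,0,-0.405,-1],[-0.347,-0.166,0,0,0,-0.405,-1],[-0.347,-0.166,0,0,0,-0.405,-1],[-0.347,-0.166,0,0,0,-0.405,-1],[-0.347,-0.166,0,0,0,-0.405,-1],[-0.347,-0.166,0,0,0,-0.405,-1]]]'
python3 - <<'E'
from h import *
from workcell import spotter
o=sensors.get_obs();im=imaging.camera('wrist');np.save('w1.npy',im);np.savez('o1.npz',position=o['position'],ee_rot=o['ee_rot'])
print(o['clock'],o['position'],o['ee_rot']);cv2.imwrite('pics/w1.png',im)
for n in('board','block'):print(n,spotter.look_for(n,'wrist'))
E
```

```text
clock: 1.5
position: [0.5001, 0.2847, 0.2483]
ee_rot: [0.001, 1.0, 0.0, -0.0]
ft_force: [-0.3, 0.5, -0.0]
grip_width: 0.999
grasp_force: 0.0
1.5 [0.50008905 0.28467913 0.24831449] [ 8.35158318e-04  9.99999645e-01  1.00913909e-04 -4.18531967e-05]
board [{'pixel': [293.7, 182.1], 'conf': 0.78}]
block [{'pixel': [288.3, 251.6], 'conf': 0.61}]
```

View pics/w1.png

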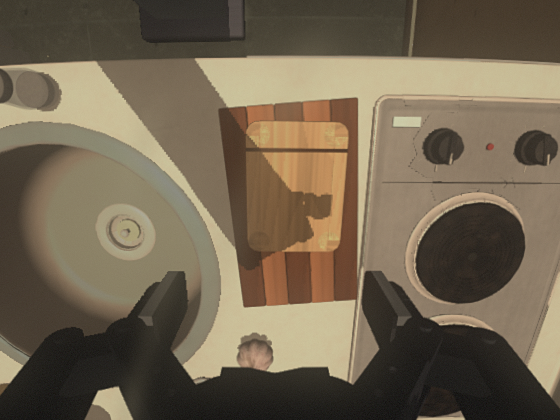

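The wrist view shows the board at (247–348, 121–251) with its stripe at row 150, and the block corners near (220,109), (357,98), (357,299) and (243,306). I'll fit both poses to these.

```bash
cat > fit.py <<'E'
from h import *
from scipy.optimize import least_squares
def pts(p,l): # p=x,y,yaw,z
    c,s=np.cos(p[2]),np.sin(p[2]);l=np.array(l,float)
    return np.c_[p[0]+c*l[:,0]-s*l[:,1],p[1]+s*l[:,0]+c*l[:,1],np.full(len(l),p[3])]
def fit(g,c,p0,edges,z,w=6,it=8):
    p=np.array(p0,float)
    for i in range(it):
        ww=w if i<4 else 3
        L,N,O=[],[],[]
        for a,b,nrm in edges:
            for t in np.linspace(0,1,30):
                l=np.array(a)*(1-t)+np.array(b)*t
                q=proj(pts([*p,z],[l,l+np.array(nrm)*.002]),c);n=q[1]-q[0];n/=np.linalg.norm(n)
                s=np.arange(-ww,ww+.01,.25)
                xy=(q[0]+s[:,None]*n).astype(np.float32)
                v=np.stack([cv2.remap(ch,xy[None,:,0],xy[None,:,1],cv2.INTER_LINEAR)[0] for ch in g],1)
                d=np.linalg.norm(v[4:]-v[:-4],axis=1);k=d.argmax()
                if d[k]>12: L.append(l);N.append(n);O.append(q[0]+s[k+2]*n)
        L,N,O=map(np.array,(L,N,O))
        r=least_squares(lambda p:((proj(pts([*p,z],L),c)-O)*N).sum(1),p,loss='soft_l1',x_scale=[.01,.01,.1])
        p=r.x
    return p,len(L),np.abs(r.fun).mean()
E=lambda hx,hy,m:[((-hx,-hy+m),(-hx,hy-m),(1,0)),((hx,-hy+m),(hx,hy-m),(1,0)),((-hx+m,-hy),(hx-m,-hy),(0,1)),((-hx+m,hy),(hx-m,hy),(0,1))]
BOARD=E(.075,.055,.02);BLOCK=E(.125,.075,.008)
def run(im,o,blk0,brd0,out,boardonly=None):
    c=cam('wrist',o);g=[cv2.GaussianBlur(im[...,k],(0,0),.8).astype(np.float32) for k in range(3)]
    b,n,e=fit(g,c,blk0,BLOCK,.03);print('block',b.round(4),n,e.round(2))
    d,n,e=fit(g,c,brd0,BOARD,.04);print('board',d.round(4),n,e.round(2))
    v=im.copy()
    for p,hx,hy,z in((b,.125,.075,.03),(d,.075,.055,.04)):
        q=proj(pts([*p,z],[(-hx,-hy),(-hx,hy),(hx,hy),(hx,-hy)]),c);cv2.polylines(v,[np.round(q*8).astype(np.int32)],True,(0,255,0),1,cv2.LINE_AA,3)
    cv2.imwrite(out,cv2.resize(v[60:330,180:400],None,fx=2.2,fy=2.2))
    rel=pts([*d,0],[(-.075,-.055),(-.075,.055),(-.075,0),(.075,0)])[:,:2]-b[:2]
    C,S=np.cos(b[2]),np.sin(b[2]);print('front L/R/mid, back in block frame (edge -.125):',(rel@np.array([[C,-S],[S,C]])).round(4).tolist(),'relyaw deg',np.degrees(d[2]-b[2]).round(2))
    return b,d
E
python3 - <<'E'
from fit import *
im=np.load('w1.npy');o=np.load('o1.npz');c=cam('wrist',o)
B=toworld([(220,109),(357,98),(357,299),(243,306)],.03,c);D=toworld([(247,121),(348,123),(340,251),(247,250)],.04,c)
print(B.round(3),D.round(3))
run(im,o,[*B.mean(0)[:2],.05],[*D.mean(0)[:2],.0],'pics/f1.png')
print(toworld([(255,352)],.03,c))
E
```

```text
[[0.417 0.228 0.03 ]
 [0.405 0.374 0.03 ]
 [0.652 0.394 0.03 ]
 [0.662 0.245 0.03 ]] [[0.429 0.258 0.04 ]
 [0.431 0.364 0.04 ]
 [0.578 0.364 0.04 ]
 [0.576 0.253 0.04 ]]
block [0.5341 0.3096 0.0772] 120 0.53
board [ 0.5038  0.3092 -0.0113] 116 0.47
front L/R/mid, back in block frame (edge -.125): [[-0.1097, -0.0462], [-0.1, 0.0633], [-0.1049, 0.0086], [0.0445, -0.0047]] relyaw deg -5.08
[[0.73785555 0.25852795 0.03      ]]
```

View pics/f1.png

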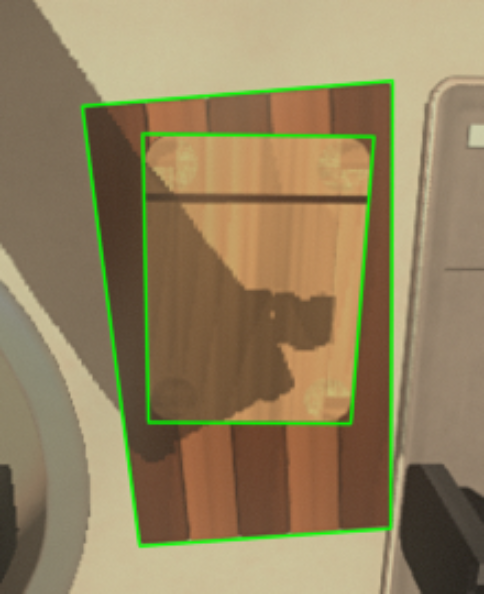

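Fit is good: the board must go about 50 mm towards the robot and turn +5.1°. I'll part-close the fingers to about 50 mm so they bear on the straight part of the back edge, then go behind the board and down.

```bash
python3 -m inch '[[[-0.124,0.032,0,0,0,-0.079,-0.18],[-0.124,0.032,0,0,0,-0.079,-0.18],[-0.124,0.032,0,0,0,-0.079,-0.18],[-0.124,0.032,0.04,0,0,-0.079,-0.18],[-0.124,0.032,0.08,0,0,-0.079,-0.18],[-0.124,0.032,0.12,0,0,-0.079,-0.18],[-0.124,0.032,0.15,0,0,-0.079,-0.18],[-0.124,0.032,0.168,0,0,-0.079,-0.18],[-0.124,0.032,0.168,0,0,-0.079,-0.18],[-0.124,0.032,0.168,0,0,-0.079,-0.18]]]'
python3 - <<'E'
from h import *
o=sensors.get_obs();im=imaging.camera('wrist');cv2.imwrite('pics/w2.png',im);print(o['ee_rot'],o['joint_pos'])
E
```

```text
clock: 2.65
position: [0.6234, 0.3184, 0.0809]
ee_rot: [-0.04, 0.999, 0.0, 0.0]
ft_force: [1.2, -0.4, 0.1]
grip_width: 0.593
grasp_force: 0.0
[-4.02626575e-02  9.99189094e-01  2.67725756e-04  1.35872925e-05] [-0.61978321  0.61769063  0.11908716  1.41981448 -0.07747391  1.10836687
  1.16339574]
```

View pics/w2.png

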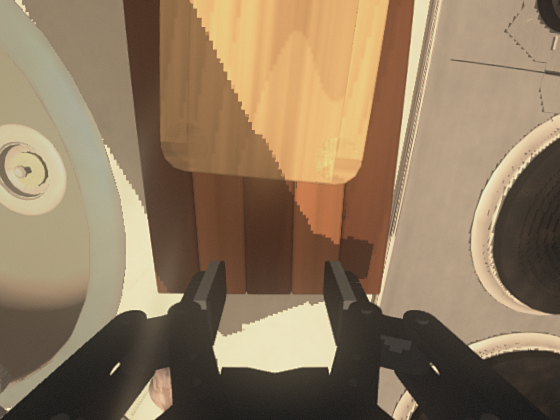

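The fingers (at columns 205–225 and 325–350) are clear behind the board's back edge, which is at row 175–183, and fall within its straight part. Next is a guarded descent.

```bash
python3 -m inch '[[[0,0,0.018,0,0,0,-0.18],[0,0,0.018,0,0,0,-0.18],[0,0,0.018,0,0,0,-0.18]]]'|egrep 'pos|force'; for i in 1; do python3 -m inch '[[[0,0,0.004,0,0,0,-0.18],[0,0,0.004,0,0,0,-0.18]]]'|egrep 'pos|ft'; python3 -m inch '[[[0,0,0.004,0,0,0,-0.18],[0,0,0.004,0,0,0,-0.18]]]'|egrep 'pos|ft';done
```

```text
position: [0.624, 0.3177, 0.0636]
ft_force: [0.2, -0.2, 0.8]
grasp_force: 0.0
position: [0.6238, 0.3175, 0.0587]
ft_force: [-0.0, -0.0, -0.6]
position: [0.6235, 0.3172, 0.0539]
ft_force: [0.1, 0.3, 0.4]
```

```bash
python3 - <<'E'
from h import *
o=sensors.get_obs();im=imaging.camera('side');cv2.imwrite('pics/s3.png',cv2.resize(im[130:210,210:320],None,fx=6,fy=6,interpolation=cv2.INTER_CUBIC));print(o['ft_force'],o['position'])
E
```

```text
[0.09876761 0.27500427 0.36153169] [0.62351108 0.3171803  0.05388327]
```

View pics/s3.png

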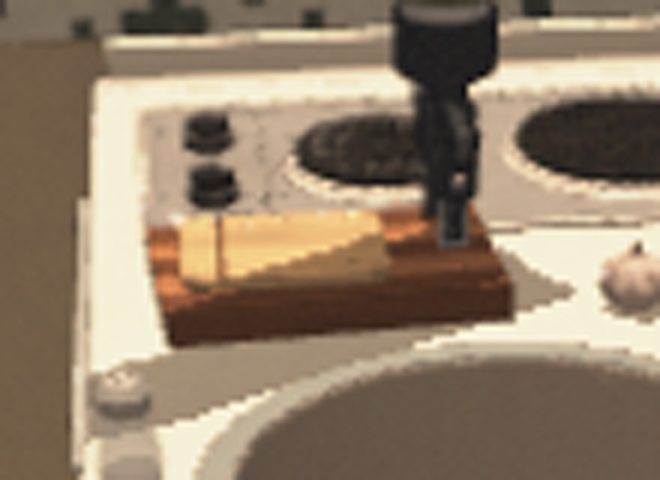

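The crop shows the fingers over the free strip behind the board, still above the block. I'll keep going down in small steps.

```bash
python3 -m inch '[[[0,0,0.003,0,0,0,-0.18],[0,0,0.003,0,0,0,-0.18]]]'|egrep 'pos|ft'; python3 -m inch '[[[0,0,0.002,0,0,0,-0.18],[0,0,0.002,0,0,0,-0.18]]]'|egrep 'pos|ft'
```

```text
position: [0.6235, 0.3172, 0.0508]
ft_force: [-0.7, -0.4, 0.3]
position: [0.6236, 0.3173, 0.049]
ft_force: [-0.5, 0.5, 0.1]
```

```bash
python3 -m inch '[[[0,0,0.002,0,0,0,-0.18],[0,0,0.002,0,0,0,-0.18]]]'|egrep 'pos|ft'
```

```text
position: [0.6236, 0.3173, 0.047]
ft_force: [-0.2, 0.6, 0.2]
```

```bash
python3 -m inch '[[[0,0,0.002,0,0,0,-0.18],[0,0,0.002,0,0,0,-0.18]]]'|egrep 'pos|ft'
```

```text
position: [0.6235, 0.3172, 0.045]
ft_force: [0.4, 0.3, -0.2]
```

```bash
python3 -m inch '[[[0,0,0.0015,0,0,0,-0.18],[0,0,0.0015,0,0,0,-0.18]]]'|egrep 'pos|ft'
```

```text
position: [0.6238, 0.3174, 0.0441]
ft_force: [-0.4, -1.7, 3.6]
```

```bash
python3 -m inch '[[[0,0,0.0015,0,0,0,-0.18],[0,0,0.0015,0,0,0,-0.18]]]'|egrep 'pos|ft'
```

```text
position: [0.6239, 0.3174, 0.0441]
ft_force: [-6.4, -3.1, 15.1]
```

```bash
python3 -m inch '[[[0,0,0.0015,0,0,0,-0.18],[0,0,0.0015,0,0,0,-0.18]]]'|egrep 'pos|ft'
```

```text
position: [0.6239, 0.3174, 0.044]
ft_force: [-11.9, -5.2, 25.5]
```

Contact with the block is at TCP z = 0.044. I'll lift 3 mm clear, align, and push the first part.

```bash
python3 -m inch '[[[0,0,-0.0065,0,0,0.003,-0.18],[0,0,-0.0065,0,0,0.003,-0.18],[0.008,0,-0.0065,0,0,0.003,-0.18],[0.016,0,-0.0065,0,0,0.003,-0.18],[0.024,0,-0.0065,0,0,0.003,-0.18],[0.028,0,-0.0065,0,0,0.003,-0.18],[0.032,0,-0.0065,0,0,0.003,-0.18],[0.036,0,-0.0065,0,0,0.003,-0.18],[0.040,0,-0.0065,0,0,0.003,-0.18],[0.040,0,-0.0065,0,0,0.003,-0.18]]]'
```

```text
clock: 5.85
position: [0.5834, 0.3142, 0.0474]
ee_rot: [-0.038, 0.999, 0.0, -0.0]
ft_force: [0.4, -0.6, 0.3]
grip_width: 0.589
grasp_force: 0.0
```

```bash
python3 -m inch '[[[0.003,0,0,0,0,0,-0.18],[0.006,0,0,0,0,0,-0.18],[0.009,0,0,0,0,0,-0.18],[0.012,0,0,0,0,0,-0.18],[0.015,0,0,0,0,0,-0.18],[0.018,0,0,0,0,0,-0.18],[0.021,0,0,0,0,0,-0.18],[0.024,0,0,0,0,0,-0.18],[0.027,0,0,0,0,0,-0.18],[0.027,0,0,0,0,0,-0.18]]]'
python3 - <<'E'
from h import *
o=sensors.get_obs();im=imaging.camera('wrist');cv2.imwrite('pics/w4.png',im);print(o['ee_rot'])
E
```

```text
clock: 6.85
position: [0.5564, 0.312, 0.0473]
ee_rot: [-0.038, 0.999, -0.0, -0.0]
ft_force: [0.3, 0.5, -0.3]
grip_width: 0.591
grasp_force: 0.1
[-3.81961574e-02  9.99270206e-01 -7.31180640e-05 -3.21172197e-04]
```

View pics/w4.png

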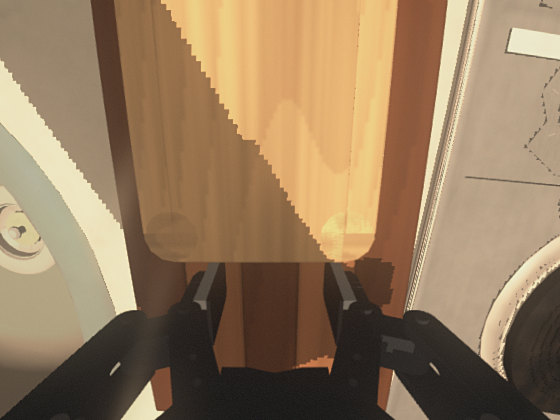

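The board has turned square to the fingers, with its back edge flat along row 262 and in contact. I'll measure what remains.

```bash
python3 - <<'E'
from fit import *
im=cv2.imread('pics/w4.png');o=sensors.get_obs();c=cam('wrist',o)
g=im[...,1].astype(float);b=np.array([.5341,.3096]);C,S=np.cos(.0772),np.sin(.0772)
P=[]
for u in (235,250,265,280,295):
    col=cv2.GaussianBlur(g,(0,0),1)[245:280,u];d=np.abs(np.gradient(col));k=d.argmax();P.append((u,245+k))
W=toworld(P,.04,c)[:,:2]-b
print(P,(W@np.array([[C,-S],[S,C]])).round(4).tolist())
E
```

```text
[(235, np.int64(262)), (250, np.int64(262)), (265, np.int64(262)), (280, np.int64(262)), (295, np.int64(262))] [[0.0112, -0.0169], [0.0111, -0.0097], [0.0112, -0.0025], [0.0112, 0.0047], [0.0112, 0.0119]]
```

```bash
python3 -m inch '[[[0.003,0,0,0,0,0,-0.18],[0.006,0,0,0,0,0,-0.18],[0.009,0,0,0,0,0,-0.18],[0.012,0,0,0,0,0,-0.18],[0.014,0,0,0,0,0,-0.18],[0.015,0,0,0,0,0,-0.18],[0.015,0,0,0,0,0,-0.18],[0.015,0,0,0,0,0,-0.18]]]'
```

```text
clock: 7.7
position: [0.5417, 0.311, 0.0473]
ee_rot: [-0.038, 0.999, 0.0, -0.0]
ft_force: [0.6, -0.3, 0.8]
grip_width: 0.59
grasp_force: 0.0
```

```bash
python3 -m inch '[[[-0.01,0,0,0,0,0,-0.18],[-0.02,0,0,0,0,0,-0.18],[-0.02,0,-0.04,0,0,0,-0.18],[-0.02,0,-0.08,0,0,0,-0.18],[0,0,-0.12,0,0,0,-0.18],[0.02,0,-0.16,0,0,0,-0.18],[0.03,0,-0.2,0,0,0,-0.18],[0.03,0,-0.2,0,0,0,-0.18],[0.03,0,-0.2,0,0,0,-0.18]]]'
python3 - <<'E'
from fit import *
o=sensors.get_obs();im=imaging.camera('wrist');print(o['joint_velocities'].round(3) if hasattr(o['joint_velocities'],'round') else '')
run(im,o,[.5341,.3096,.0772],[.455,.304,.0772],'pics/f5.png')
E
```

```text
clock: 8.6
position: [0.513, 0.3089, 0.2485]
ee_rot: [-0.038, 0.999, 0.001, 0.001]
ft_force: [0.2, -0.4, -1.1]
grip_width: 0.589
grasp_force: 0.0
[ 0.003  0.035  0.     0.036  0.002 -0.008 -0.   ]
block [0.5336 0.309  0.0744] 110 0.5
board [0.4567 0.2983 0.0766] 113 0.48
front L/R/mid, back in block frame (edge -.125): [[-0.1523, -0.0601], [-0.1526, 0.0499], [-0.1524, -0.0051], [-0.0024, -0.0047]] relyaw deg 0.13
```

View pics/f5.png

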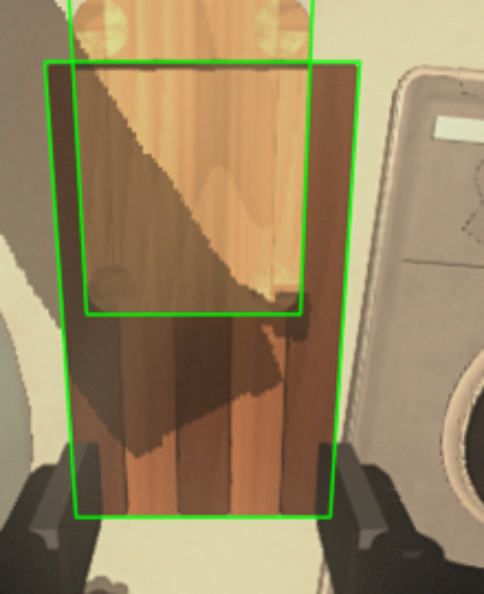

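The board is square (within 0.15°) and sticks out about 27.5–28.5 mm. One more 2 mm nudge along the same path should do it.

```bash
python3 -m inch '[[[-0.05,0,0.02,0,0,0,-0.18],[-0.05,0,0.06,0,0,0,-0.18],[-0.05,0,0.1,0,0,0,-0.18],[-0.05,0,0.14,0,0,0,-0.18],[-0.05,0,0.17,0,0,0,-0.18],[-0.05,0,0.19,0,0,0,-0.18],[-0.05,0,0.2,0,0,0,-0.18],[-0.05,0,0.2,0,0,0,-0.18],[-0.042,0,0.2,0,0,0,-0.18],[-0.036,0,0.2,0,0,0,-0.18]]]'
```

```text
clock: 9.65
position: [0.5474, 0.3112, 0.047]
ee_rot: [-0.038, 0.999, -0.0, -0.0]
ft_force: [-1.5, -0.5, 0.9]
grip_width: 0.592
grasp_force: 0.0
```

```bash
python3 -m inch '[[[0.003,0,0,0,0,0,-0.18],[0.0045,0,0,0,0,0,-0.18],[0.006,0,0,0,0,0,-0.18],[0.007,0,0,0,0,0,-0.18],[0.008,0,0,0,0,0,-0.18],[0.008,0,0,0,0,0,-0.18],[0.008,0,0,0,0,0,-0.18]]]'
```

```text
clock: 10.35
position: [0.5403, 0.3108, 0.0475]
ee_rot: [-0.038, 0.999, 0.0, 0.0]
ft_force: [2.2, 0.4, 0.7]
grip_width: 0.59
grasp_force: 1.0
```

```bash
python3 -m inch '[[[-0.01,0,0,0,0,0,-0.18],[-0.02,0,0,0,0,0,-0.18],[-0.02,0,-0.04,0,0,0,-0.18],[-0.02,0,-0.08,0,0,0,-0.18],[0,0,-0.12,0,0,0,-0.18],[0.02,0,-0.16,0,0,0,-0.18],[0.05,0,-0.2,0,0,0,-0.18],[0.07,0,-0.2,0,0,0,-0.18],[0.07,0,-0.2,0,0,0,-0.18],[0.07,0,-0.2,0,0,0,-0.18]]]'
python3 - <<'E'
from fit import *
o=sensors.get_obs();im=imaging.camera('wrist')
run(im,o,[.5341,.3096,.0772],[.454,.298,.0772],'pics/f6o.png')
cv2.imwrite('pics/f6.png',cv2.resize(im[40:220,180:400],None,fx=3,fy=3,interpolation=cv2.INTER_CUBIC))
E
```

```text
clock: 11.35
position: [0.4706, 0.3053, 0.2472]
ee_rot: [-0.038, 0.999, -0.0, -0.0]
ft_force: [1.1, -0.6, 0.5]
grip_width: 0.59
grasp_force: 0.0
block [0.5333 0.3088 0.0726] 107 0.45
board [0.4548 0.2982 0.0737] 116 0.32
front L/R/mid, back in block frame (edge -.125): [[-0.1539, -0.0599], [-0.1541, 0.0501], [-0.154, -0.0049], [-0.004, -0.0048]] relyaw deg 0.06
```

View pics/f6.png

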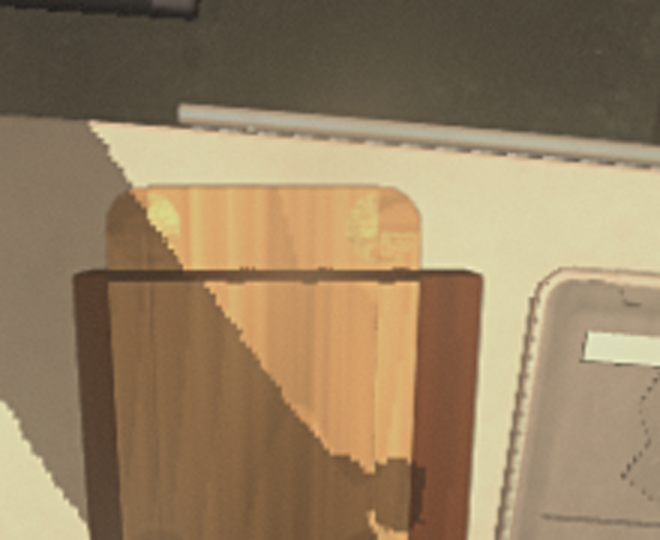

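Square to 0.06°, with an overhang of 29.0 mm by this fit and 30.0 mm against the first block fit. The stripe lies at crop rows 270–282, on the edge line. I'll do one direct check of the stripe against the exposed edge.

```bash
python3 - <<'E'
from fit import *
o=sensors.get_obs();im=imaging.camera('wrist');c=cam('wrist',o);b=np.array([.5341,.3096]);C,S=np.cos(.0772),np.sin(.0772)
def bx(u,v,z): return ((toworld([(u,v)],z,c)[:,:2]-b)@np.array([[C,-S],[S,C]]))[0,0]*1000
for u in(210,325,330,335): print(u,[(v,int(im[v,u].sum()),round(bx(u,v,.03),1)) for v in range(127,139)])
for u in(255,280,300): print('stripe',u,[(v,int(im[v,u].sum()),round(bx(u,v,.04),1)) for v in range(126,138)])
print('front',[(v,int(im[v,270].sum()),round(bx(270,v,.04),1)) for v in range(98,106)])
E
```

```text
210 [(127, 355, np.float64(-128.4)), (128, 360, np.float64(-127.4)), (129, 323, np.float64(-126.3)), (130, 185, np.float64(-125.3)), (131, 171, np.float64(-124.2)), (132, 194, np.float64(-123.1)), (133, 186, np.float64(-122.1)), (134, 198, np.float64(-121.0)), (135, 191, np.float64(-120.0)), (136, 193, np.float64(-118.9)), (137, 194, np.float64(-117.8)), (138, 197, np.float64(-116.8))]
325 [(127, 612, np.float64(-128.1)), (128, 618, np.float64(-127.0)), (129, 496, np.float64(-126.0)), (130, 237, np.float64(-124.9)), (131, 242, np.float64(-123.8)), (132, 288, np.float64(-122.8)), (133, 289, np.float64(-121.7)), (134, 293, np.float64(-120.7)), (135, 285, np.float64(-119.6)), (136, 291, np.float64(-118.6)), (137, 291, np.float64(-117.5)), (138, 285, np.float64(-116.4))]
330 [(127, 608, np.float64(-128.1)), (128, 620, np.float64(-127.0)), (129, 507, np.float64(-126.0)), (130, 230, np.float64(-124.9)), (131, 237, np.float64(-123.9)), (132, 272, np.float64(-122.8)), (133, 283, np.float64(-121.8)), (134, 277, np.float64(-120.7)), (135, 277, np.float64(-119.6)), (136, 281, np.float64(-118.6)
[... 1204 characters left out ...]
4(-119.3)), (137, 451, np.float64(-118.2))]
stripe 300 [(126, 499, np.float64(-129.5)), (127, 506, np.float64(-128.4)), (128, 519, np.float64(-127.4)), (129, 495, np.float64(-126.4)), (130, 284, np.float64(-125.4)), (131, 253, np.float64(-124.4)), (132, 257, np.float64(-123.3)), (133, 336, np.float64(-122.3)), (134, 506, np.float64(-121.3)), (135, 492, np.float64(-120.3)), (136, 482, np.float64(-119.2)), (137, 477, np.float64(-118.2))]
front [(98, 586, np.float64(-157.2)), (99, 589, np.float64(-156.3)), (100, 591, np.float64(-155.3)), (101, 501, np.float64(-154.3)), (102, 429, np.float64(-153.3)), (103, 440, np.float64(-152.4)), (104, 459, np.float64(-151.4)), (105, 458, np.float64(-150.4))]
```

```bash
python3 -c "
from workcell import order;print(order.hand_in())"
```

```text
the job is handed in; nothing more can be done
None
```

Job handed in: the board was only slid and now sticks out 3 cm (measurements 29–31 mm), square to the block's front edge within about 0.2°, and the hand is clear above it.

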